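Clear the finished unit and un-mix three repair trays

ROBOT

A 6-joint arm with a two-finger parallel gripper is mounted at the origin on the work surface. World frame = base frame: x ahead of the robot, y to its left, z up, the work surface at z = 0. Lengths are in m, angles in rad, forces in N, time in s.
With the tool pointing down it reaches from about 0.35 to 0.975 m from the base axis. Payload 4.9 kg.
Tool frame: the origin (TCP) lies midway between the tips of the shut fingers; the grasp point (between the pads) lies 19 mm behind it; z points along the fingers, y is the line along which they close (so a half turn about z gives the same grasp; the last joint's range is limited). The gripper opens to 85 mm and grips with 20 to 120 N. Pads are 22 mm wide; open, the fingers measure 114 mm over their backs; the gripper's body (76 mm by 85 mm) begins 54 mm behind the grasp point. The pads swing forward as they close: fully open they stand 13 mm farther back than shut.
Start: joints at [-1.434, 0.053, 1.613, -0, 1.476, -0.119], TCP at [0.158, -0.605, 0.231] pointing down, gripper open.
Joint ranges: [-3.01, 3.01], [-1.01, 2.22], [0.06, 2.58], [-1.02, 4.17], [0.09, 2.62], [-3.14, 3.14]. Speed limits (rad/s): [2.57, 2.57, 3.14, 3.14, 3.14, 3.14].

INTERFACE

Orientations are given as a rotation vector (axis times angle).
In Python, from station import ctrl gives the robot as it stands.
- The arm moves only by the tool step_arm, never from a script. Its argument "targets" is a list of rows, each an object with "travel": the shift along the world's x, y, z as a fraction of full scale, a list of three; "angular": the turn, a rotation vector about the world's x, y, z as a fraction of full scale, a list of three; "gripper": the opening, from 0 (shut) to 1 (fully open). In form: [{"travel": [x, y, z], "angular": [rx, ry, rz], "gripper": gripper}, ...]. A call has 1 to 10 rows; each row is the pose to reach, as a shift and turn from the pose commanded when the call began; what a row does not reach only later rows make up. Full scale, the value 1, is 0.6 m for a shift and pi/4 rad for a turn. A row lasts 1/10 s, in which the tool goes at most 50 mm and 8.59 degrees, less where a joint would pass 70% of its speed; a pose out of reach is approached as far as the arm can. A call with a number of a shift or a turn outside -1 to 1 is refused whole. A call with a gripper value outside its range is refused whole. The fingers move at their own pace and stop on an object; "squeeze" is the grip in N (left out, the last holds). Time passes only in rows, so rows that repeat a pose let the fingers close. It gives the time, the measured TCP pose, the force, the opening and the grip force at its end, in the units of the state.
- ctrl.get_obs(): the state, without advancing time (a new reading comes with each control period).
- ctrl.get_image(name): name is "scene" or "top"; returns a dict with "img" (480x640x3 uint8, red, green, blue), "fx", "fy", "cx", "cy" (pixels), "rvec" (rotation vector, rad) and "tvec" (3), from world to camera coordinates, as OpenCV has them. Camera axes: x right, y down, z forward; pixel columns grow to the right and rows downward; lengths in m; the calibration is good to about 2 mm. A picture is of the moment at which its call begins. There is no depth.
- ctrl.finish_job(): hands the job in; it is judged then, once.
The state is a dict: "t": time; "q": joint angles; "dq": joint speeds; "effort": joint torques, N m; "tool_pos": TCP position; "tool_rot": TCP orientation; "contact_force": force on the tool from outside, world axes, zero at the start; "wrist_torque": the same for the moment, N m; "opening": finger opening in m; "grip_force": force on a finger pad.
Only numpy, scipy, OpenCV 4.12 (cv2) and the standard library are available. Lean on these libraries where they do the work, as an engineer would, in place of code of your own. Each camera call takes 0.05 s, during which the arm holds its last target. There are 200 camera calls.

TASK

First let the finished white unit go at the top end of the outgoing roller lane so that it rolls down to the stop. Then, with the emptied black mat as the parking spot, re-sort the three mixed-up units so that the red, the yellow and the blue one each stand flat in the tray of their own colour. Keep the units upright, set them down rather than drop them, and do not disturb the screw tin.

Things in the scene. Friction and masses are not known exactly. Their poses are not given: they have to be found in the camera images.
- unit_red: the red inverter module: plain red box with two round aluminium capacitor tops and a black strip on its top. 62 mm long (its x) x 50 mm wide (its y) x 52 mm high (z up), about 0.4 kg (0.3 to 0.52), rigid, flat underside. Origin: centre of its underside. Grip it from above across the 50 mm width. It starts in a tray of another colour.
- unit_yellow: the yellow relay module: yellow box with two black screw-terminal strips on its top (they stand 4 mm higher). 62 mm long (its x) x 50 mm wide (its y) x 54 mm high (z up), about 0.4 kg (0.3 to 0.52), rigid, flat underside. Origin: centre of its underside. Grip it from above across the 50 mm width. It starts in a tray of another colour.
- unit_blue: the blue transformer: blue box with a dark steel core band across its middle and four small brass pins on top (6 mm higher). 62 mm long (its x) x 50 mm wide (its y) x 50 mm high (z up), about 0.4 kg (0.3 to 0.52), rigid, flat underside. Origin: centre of its underside. Grip it from above across the 50 mm width. It starts in a tray of another colour.
- unit_white: the finished unit, a white power module: white box with five thin black cooling slots (4 mm higher) and a green lamp on top. 62 mm long (its x) x 50 mm wide (its y) x 54 mm high (z up), about 0.4 kg (0.3 to 0.52), rigid, flat underside. Origin: centre of its underside. Grip it from above across the 50 mm width. It starts on the parking mat.
- tray_red: red shallow open tray, fixed: outside 92 mm (its x) x 82 mm (its y) x 12 mm high, walls and floor 5 mm thick, so the pocket is 82 x 72 mm and 7 mm deep. Origin: centre of its underside (inner floor 5 mm above it). A unit fits only with its long side along the tray's x, and stands flat on the floor of the pocket; 10 mm play each way.
- tray_yellow: yellow shallow open tray, fixed: outside 92 mm (its x) x 82 mm (its y) x 12 mm high, walls and floor 5 mm thick, so the pocket is 82 x 72 mm and 7 mm deep. Origin: centre of its underside (inner floor 5 mm above it). A unit fits only with its long side along the tray's x, and stands flat on the floor of the pocket; 10 mm play each way.
- tray_blue: blue shallow open tray, fixed: outside 92 mm (its x) x 82 mm (its y) x 12 mm high, walls and floor 5 mm thick, so the pocket is 82 x 72 mm and 7 mm deep. Origin: centre of its underside (inner floor 5 mm above it). A unit fits only with its long side along the tray's x, and stands flat on the floor of the pocket; 10 mm play each way.
- park_mat: black rubber parking mat, fixed, flat: 110 mm (its x) x 100 mm (its y) x 3 mm thick. Origin: centre of its underside. At the start the white unit stands on it.
- lane: fixed roller lane, 300 mm long along its x, falling 10 degrees towards +x to an orange stop. Origin: on the table under its middle. Roller tops 55 mm above it at x=0, 71 mm at x=-90 mm. Aluminium side rails: 68 mm clear, 10 mm above the rollers. A unit fits lengthwise (its x along the lane). Let go at the high end (x about -90 mm) it rolls down in 1 to 3 s to rest with its centre at x=+107 mm.
- tin: small round aluminium tin full of brass screws, loose, 56 mm diameter, 20 mm high, 0.15 kg, standing between the trays; not to be disturbed. Origin: centre of its underside.
Mind the look-alikes: they are no part of the job. What is shaped like the unit_yellow but pink is not meant.

How it is judged:
By the outcome, as a careful person would: the job done as asked, in the order asked, and still so for the second after the job is handed in, with the robot touching nothing.
It also fails if it takes over 115 s, if anything falls off the work surface, if the arm or the gripper's body presses on something with over 40 N, if the wrist force passes 120 N, or if a joint passes its speed limit or range.

## Working session

There is one attempt and no reset: what is moved stays moved. The work goes in short steps, Python scripts to look and compute and a tool call to move; the robot and the scene stay as the last step left them, time stands still between calls to the robot, and variables do not carry over. Pictures are saved under pics/ and viewed, at most 14 in all, crops included, and the job is handed in when it is done.

Besides the shell and the picture viewer there is one more tool, called after "Request:" by a JSON object that holds its "api" and its "payload", one argument or row to a line. step_arm: Moves the arm, as the interface text tells. Its arguments: {"type":"object","properties":{"targets":{"type":"array"},"squeeze":{"type":"number"}},"required":["targets"]}

```bash
mkdir -p pics
python3 - <<'E'
from station import ctrl
import cv2,pickle
for n in ("scene","top"):
    d=ctrl.get_image(n); pickle.dump(d,open(f"pics/{n}0.pkl","wb"))
    cv2.imwrite(f"pics/{n}0.png",d["img"][:,:,::-1]); print(n,d["fx"],d["cx"],d["cy"],d["rvec"],d["tvec"])
o=ctrl.get_obs();print(o["t"],o["tool_pos"],o["tool_rot"],o["opening"])
E
```

```text
scene 560.9840338796762 317.32669905892635 236.76143461687533 [ 2.3548708   0.60218182 -0.22910724] [-0.39605343 -0.13131252  1.47656768]
top 624.7144460244731 320.05508694060734 243.12187083005287 [ 2.19321225 -2.13807105  0.14005504] [-0.02711548  0.43117169  1.49216509]
0.1 [ 0.15807845 -0.6040884   0.23017693] [-3.11401947e+00 -4.00528240e-01  2.19440151e-05] 0.085504540779466
```

View pics/scene0.png

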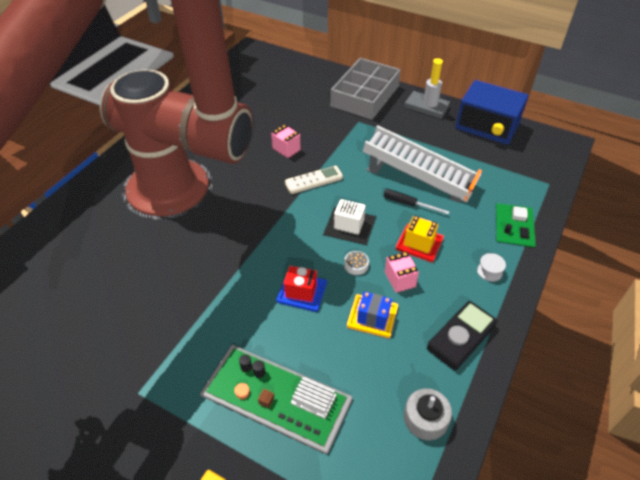

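View pics/top0.png

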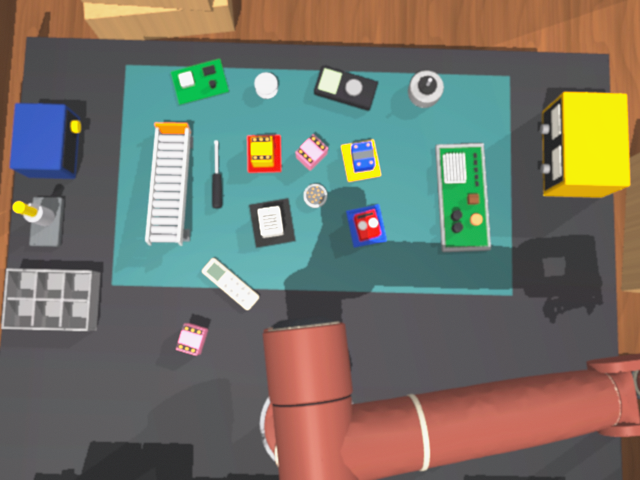

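The scene shows the white unit on the black mat (top view 270,222), yellow in the red tray (264,152), blue in the yellow tray (361,158), and red in the blue tray (367,225). The tin is at (315,195) and the lane runs from (165,243, high end) to (172,128, orange stop). Candidates for unit_yellow are the yellow box at (264,152) and the pink look-alikes at (311,150) and (192,339). Only the first is yellow. I'll confirm that in enlarged crops.

Run:
```python
import cv2
t=cv2.imread("pics/top0.png");s=cv2.imread("pics/scene0.png")
cv2.imwrite("pics/tc.png",cv2.resize(t[115:255,230:400],None,fx=4,fy=4,interpolation=cv2.INTER_CUBIC))
cv2.imwrite("pics/sc.png",cv2.resize(s[190:340,270:450],None,fx=4,fy=4,interpolation=cv2.INTER_CUBIC))
a=cv2.resize(t[110:255,140:200],None,fx=4,fy=4,interpolation=cv2.INTER_CUBIC)
b=cv2.resize(s[120:205,355:490],None,fx=4,fy=4,interpolation=cv2.INTER_CUBIC)
import numpy as np
c=np.zeros((600,800,3),np.uint8);c[:580,:240]=a;c[:340,250:790]=b;cv2.imwrite("pics/lane.png",c)
```

```text
(no output)
```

View pics/tc.png

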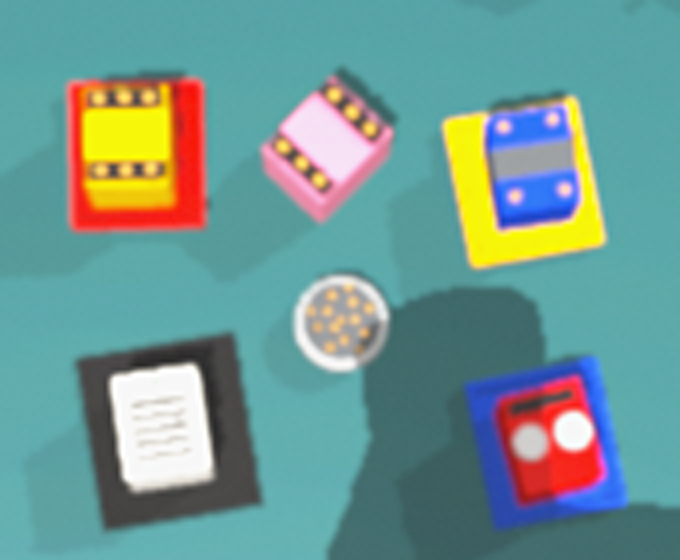

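View pics/sc.png

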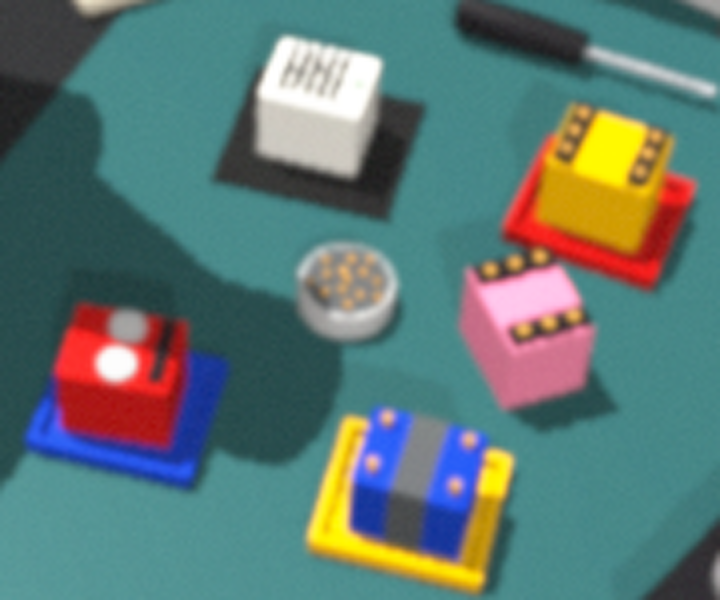

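View pics/lane.png

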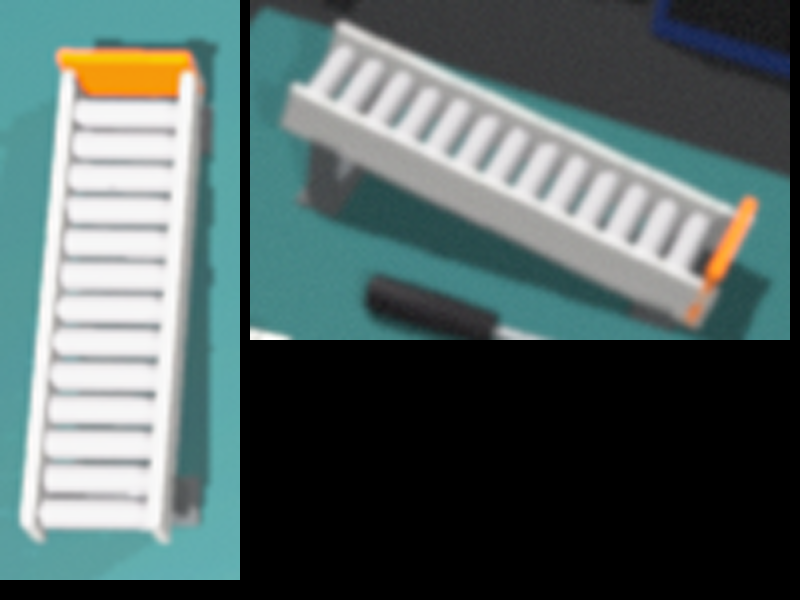

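```bash
cat > geo.py <<'E'
import pickle,cv2,numpy as np
from scipy.optimize import least_squares
C={n:pickle.load(open(f"pics/{n}0.pkl","rb")) for n in("scene","top")}
def proj(n,P):
    d=C[n];K=np.array([[d["fx"],0,d["cx"]],[0,d["fy"],d["cy"]],[0,0,1]])
    return cv2.projectPoints(np.asarray(P,float).reshape(-1,1,3),d["rvec"],d["tvec"],K,None)[0][:,0]
def px(c,pts,o=(0,0)):
    return (np.array(pts,float)-o+.5)/4-.5+np.array(c)
T=(230,115);S=(270,190)
# corner order: +x+y, +x-y, -x-y, -x+y
def rect(L,W,x,y,a,z):
    p=np.array([[L,W],[L,-W],[-L,-W],[-L,W]])/2;c,s=np.cos(a),np.sin(a)
    return np.c_[p@np.array([[c,s],[-s,c]])+[x,y],[z]*4]
def fit(L,W,top,sc,bot=None):
    obs=[]
    for n,o,d in(("top",T,top),("scene",S,sc),("scene",S,bot or {})):
        obs.append((n,list(d),px(o,list(d.values())) if d else None))
    def r(p):
        out=[]
        for i,(n,k,q) in enumerate(obs):
            if k: out.append((proj(n,rect(L,W,p[0],p[1],p[2],p[4] if i==2 else p[3])[k])-q).ravel())
        return np.concatenate(out)
    s=least_squares(r,[.6,0,0,.03,.0],loss="soft_l1");return s.x,np.sqrt(np.mean(r(s.x)**2))
def tri(a,b):
    return least_squares(lambda P:np.r_[proj("top",P)[0]-a,proj("scene",P)[0]-b],[.6,.1,.05]).x
E
python3 - <<'E'
from geo import *
def q(*p): return dict(zip((3,0,1,2)[:0] or (0,1,2,3),p))
np.set_printoptions(precision=4,suppress=True)
D={
"tray_red":(.092,.082,q((68,82),(204,78),(206,228),(70,230)),{0:(695,183),1:(657,278),2:(505,220)}),
"tray_yel":(.092,.082,q((443,120),(578,97),(605,245),(472,268)),{3:(350,418),0:(515,455),1:(482,577),2:(308,537)}),
"tray_blu":(.092,.082,q((465,383),(595,356),(627,505),(497,528)),{2:(30,432),1:(193,475),0:(228,358)}),
"mat":(.11,.1,q((78,357),(233,333),(262,503),(104,529)),{0:(425,103),1:(388,217),2:(215,181)}),
"white":(.062,.05,q((108,375),(200,362),(214,477),(127,492)),{3:(285,37),0:(383,55),1:(350,120),2:(258,98)},{2:(255,150),1:(358,177)}),
"yellow":(.062,.05,q((84,82),(171,82),(173,180),(84,182)),{3:(578,103),0:(675,133),1:(657,200),2:(548,165)},{2:(537,218),1:(642,252)}),
"blue":(.062,.05,q((488,112),(567,105),(576,198),(498,215)),{3:(372,408),0:(490,432),1:(470,500),2:(353,478)},{2:(352,535),1:(465,558)}),
"red":(.062,.05,q((497,400),(580,375),(603,490),(520,505)),{3:(85,305),0:(190,320),1:(178,385),2:(60,368)},{2:(62,422),1:(175,447)}),
}
for k,v in D.items(): print(k,*fit(*v))
LT,LS=(140,110),(355,120)
for k,a,b in(("hi -y rail",(163,530),(290,90)),("hi +y rail",(25,525),(340,25)),("stop +y",(60,52),(755,200)),("stop -y",(192,52),(715,275)) ):
    print(k,tri(px(LT,[a])[0],px(LS,[b],(250,0))[0]))
print("tin",tri(px(T,[(342,322)])[0],px(S,[(348,278)])[0]))
print("pins",[tri(px(T,[a])[0],px(S,[b])[0]) for a,b in zip([(503,127),(552,119),(565,188),(514,196)],[(470,440),(455,486),(373,462),(387,418)])])
print("pins2",[tri(px(T,[a])[0],px(S,[b])[0]) for a,b in zip([(503,127),(552,119),(565,188),(514,196)],[(470,440),(455,486),(373,462),(387,418)])][0])
E
```

```text
tray_red [0.6559 0.1297 0.0522 0.0159 0.    ] 0.8357094205376956
tray_yel [ 0.6457 -0.111   0.2079  0.0153  0.    ] 0.8932327553501069
tray_blu [ 0.4812 -0.1273  0.2281  0.0165  0.    ] 0.7622227936338783
mat [0.4841 0.1045 0.2034 0.0048 0.    ] 0.6251150455984639
white [0.481  0.1052 0.1744 0.0582 0.0083] 1.353839157387354
yellow [0.6575 0.1317 0.0716 0.0609 0.0126] 0.7250188052586563
blue [ 0.6492 -0.1121  0.2138  0.0567  0.0081] 1.0342466571072446
red [ 0.479  -0.1248  0.283   0.0584  0.0099] 1.5273210298130089
hi -y rail [0.4194 0.3091 0.092 ]
hi +y rail [0.4195 0.3887 0.091 ]
stop +y [0.7124 0.393  0.0572]
stop -y [0.7133 0.3123 0.0593]
tin [0.552  0.     0.0235]
pins [array([ 0.6671, -0.0945,  0.0602]), array([ 0.6723, -0.1243,  0.0605]), array([ 0.6296, -0.1325,  0.0625]), array([ 0.6238, -0.1023,  0.0604])]
pins2 [ 0.6671 -0.0945  0.0602]
```

Request:
{"api": "step_arm", "payload": {
  "targets": [
    {"travel":[0.05,0.07,0],"angular":[0,0,-0.02],"gripper":1},
    {"travel":[0.09,0.14,0],"angular":[0,0,-0.05],"gripper":1},
    {"travel":[0.13,0.21,0],"angular":[0,0,-0.1],"gripper":1},
    {"travel":[0.17,0.28,0],"angular":[0,0,-0.1],"gripper":1},
    {"travel":[0.21,0.35,0],"angular":[0,0,-0.1],"gripper":1},
    {"travel":[0.25,0.42,0],"angular":[0,0,-0.1],"gripper":1},
    {"travel":[0.29,0.49,0],"angular":[0,0,-0.1],"gripper":1},
    {"travel":[0.33,0.55,0],"angular":[0,0,-0.1],"gripper":1},
    {"travel":[0.37,0.61,0],"angular":[0,0,-0.1],"gripper":1},
    {"travel":[0.4,0.675,0],"angular":[0,0,-0.1],"gripper":1}
  ],
  "squeeze": 40
}}

```text
t: 1.1
tool_pos: [0.3987, -0.1979, 0.231]
tool_rot: [-3.129, -0.278, -0.0]
contact_force: [0.3, -0.3, -0.3]
opening: 0.0852
grip_force: 0.0
```

Request:
{"api": "step_arm", "payload": {
  "targets": [
    {"travel":[0.02,0.07,0],"angular":[0,0,0],"gripper":1},
    {"travel":[0.04,0.15,0],"angular":[0,0,0],"gripper":1},
    {"travel":[0.06,0.22,0],"angular":[0,0,0],"gripper":1},
    {"travel":[0.08,0.3,0],"angular":[0,0,0],"gripper":1},
    {"travel":[0.1,0.37,-0.02],"angular":[0,0,0],"gripper":1},
    {"travel":[0.12,0.44,-0.05],"angular":[0,0,0],"gripper":1},
    {"travel":[0.135,0.49,-0.09],"angular":[0,0,0],"gripper":1},
    {"travel":[0.14,0.508,-0.13],"angular":[0,0,0],"gripper":1},
    {"travel":[0.14,0.508,-0.16],"angular":[0,0,0],"gripper":1},
    {"travel":[0.14,0.508,-0.16],"angular":[0,0,0],"gripper":1}
  ]
}}

```text
t: 2.1
tool_pos: [0.4795, 0.1055, 0.1315]
tool_rot: [-3.129, -0.28, 0.012]
contact_force: [-0.2, 1.0, 0.3]
opening: 0.0855
grip_force: 0.0
```

Run:
```python
from station import ctrl
import cv2,numpy as np
t=ctrl.get_image("top")["img"][:,:,::-1];s=ctrl.get_image("scene")["img"][:,:,::-1]
a=cv2.resize(t[150:300,200:330],None,fx=3,fy=3,interpolation=cv2.INTER_CUBIC)
b=cv2.resize(s[150:280,280:410],None,fx=3,fy=3,interpolation=cv2.INTER_CUBIC)
c=np.zeros((450,790,3),np.uint8);c[:,:390]=a;c[:390,400:]=b;cv2.imwrite("pics/p1.png",c)
print(ctrl.get_obs()["tool_pos"])
```

```text
[0.4818345  0.10505953 0.13513042]
```

View pics/p1.png

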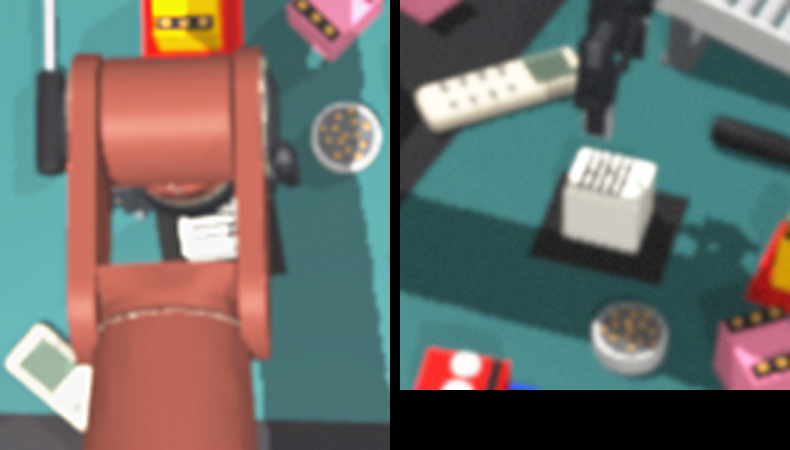

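Run:
```python
from geo import *
from station import ctrl
from scipy.spatial.transform import Rotation as R
o=ctrl.get_obs();M=R.from_rotvec(o["tool_rot"]).as_matrix();print(M)
for s in(1,-1):print((proj("scene",np.array(o["tool_pos"])+M@[0,s*.0425,-.013])-[280,150])*3+[400,0])
i=ctrl.get_image("scene")["img"][:,:,::-1]
cv2.imwrite("pics/p2.png",cv2.resize(i[90:260,270:450],None,fx=3,fy=3,interpolation=cv2.INTER_CUBIC))
```

```text
[[ 9.84343186e-01  1.76259780e-01 -9.91177958e-04]
 [ 1.76259766e-01 -9.84343682e-01 -1.02731351e-04]
 [-9.93767166e-04 -7.35818899e-05 -9.99999504e-01]]
[[597.57900632 131.83033187]]
[[629.08651167  58.90715583]]
```

View pics/p2.png

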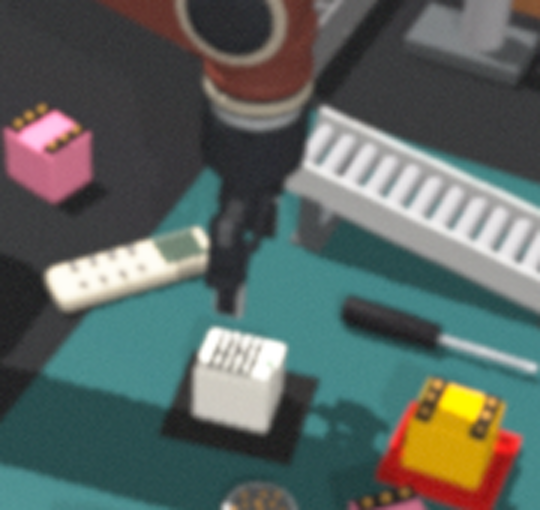

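The -y finger lies where the projection puts it (597,132 predicted, about 598,135 seen), and the white unit sits centred below, so I'll descend.

Request:
{"api": "step_arm", "payload": {
  "targets": [
    {"travel":[0,0,-0.04],"angular":[0,0,0],"gripper":1},
    {"travel":[0,0,-0.09],"angular":[0,0,0],"gripper":1},
    {"travel":[0,0,-0.14],"angular":[0,0,0],"gripper":1},
    {"travel":[0,0,-0.18],"angular":[0,0,0],"gripper":1},
    {"travel":[0,0,-0.197],"angular":[0,0,0],"gripper":1},
    {"travel":[0,0,-0.197],"angular":[0,0,0],"gripper":1},
    {"travel":[0,0,-0.197],"angular":[0,0,0],"gripper":0.3},
    {"travel":[0,0,-0.197],"angular":[0,0,0],"gripper":0.3},
    {"travel":[0,0,-0.197],"angular":[0,0,0],"gripper":0.3},
    {"travel":[0,0,-0.197],"angular":[0,0,0],"gripper":0.3}
  ],
  "squeeze": 40
}}

```text
t: 3.25
tool_pos: [0.4838, 0.1053, 0.0191]
tool_rot: [-3.129, -0.278, -0.006]
contact_force: [0.0, 0.7, 5.5]
opening: 0.0497
grip_force: 43.7
```

Request:
{"api": "step_arm", "payload": {
  "targets": [
    {"travel":[0,0,0.03],"angular":[0,0,0],"gripper":0.3},
    {"travel":[0,0,0.09],"angular":[0,0,0],"gripper":0.3},
    {"travel":[0,0,0.16],"angular":[0,0,0],"gripper":0.3},
    {"travel":[0,0.03,0.22],"angular":[0,0,0],"gripper":0.3},
    {"travel":[0,0.1,0.22],"angular":[0,0,-0.05],"gripper":0.3},
    {"travel":[0,0.18,0.22],"angular":[0,0,-0.1],"gripper":0.3},
    {"travel":[0,0.26,0.22],"angular":[-0.009,0.111,-0.15],"gripper":0.3},
    {"travel":[-0.005,0.34,0.22],"angular":[-0.018,0.222,-0.21],"gripper":0.3},
    {"travel":[-0.005,0.39,0.21],"angular":[-0.018,0.222,-0.21],"gripper":0.3},
    {"travel":[-0.005,0.408,0.2],"angular":[-0.018,0.222,-0.21],"gripper":0.3}
  ]
}}

```text
t: 4.25
tool_pos: [0.4784, 0.3524, 0.1356]
tool_rot: [-3.128, -0.023, 0.276]
contact_force: [-0.6, -0.5, -4.1]
opening: 0.0496
grip_force: 43.4
```

Run:
```python
from station import ctrl
import cv2,numpy as np
t=ctrl.get_image("top")["img"][:,:,::-1];s=ctrl.get_image("scene")["img"][:,:,::-1]
a=cv2.resize(t[100:270,110:240],None,fx=3,fy=3,interpolation=cv2.INTER_CUBIC)
b=cv2.resize(s[80:210,350:480],None,fx=3,fy=3,interpolation=cv2.INTER_CUBIC)
c=np.zeros((510,790,3),np.uint8);c[:,:390]=a;c[:390,400:]=b;cv2.imwrite("pics/p3.png",c)
o=ctrl.get_obs();print(o["tool_pos"],o["tool_rot"],o["contact_force"],o["opening"])
from scipy.spatial.transform import Rotation as R
print(R.from_rotvec(o["tool_rot"]).as_matrix().round(3))
```

```text
[0.47756258 0.35026939 0.13467758] [ 3.12802558  0.02185963 -0.27928007] [ 0.02293478  0.09313295 -4.8012259 ] 0.049674910087465655
[[ 0.984  0.014 -0.177]
 [ 0.014 -1.    -0.002]
 [-0.177 -0.    -0.984]]
```

View pics/p3.png

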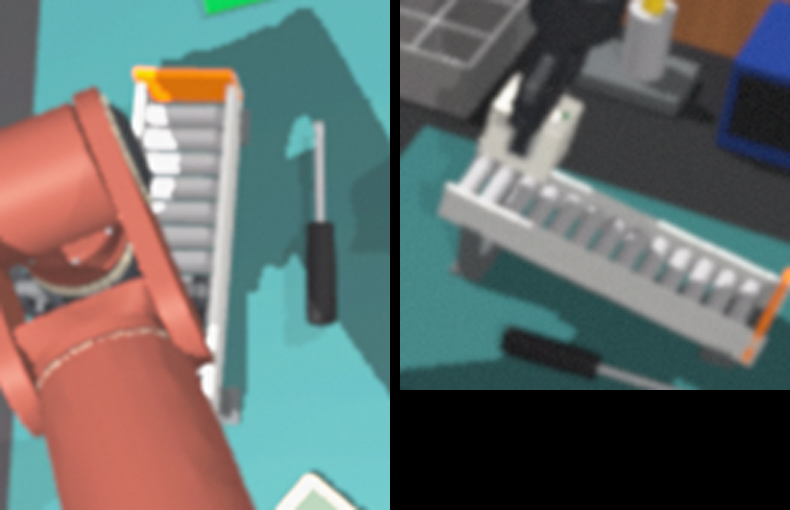

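Request:
{"api": "step_arm", "payload": {
  "targets": [
    {"travel":[0,0,-0.02],"angular":[0,0,0],"gripper":0.3},
    {"travel":[0,0,-0.04],"angular":[0,0,0],"gripper":0.3},
    {"travel":[0,0,-0.055],"angular":[0,0,0],"gripper":0.3},
    {"travel":[0,0,-0.065],"angular":[0,0,0],"gripper":0.3},
    {"travel":[0,0,-0.072],"angular":[0,0,0],"gripper":0.3},
    {"travel":[0,0,-0.075],"angular":[0,0,0],"gripper":0.3},
    {"travel":[0,0,-0.078],"angular":[0,0,0],"gripper":0.3},
    {"travel":[0,0,-0.078],"angular":[0,0,0],"gripper":0.3}
  ]
}}

```text
t: 5.15
tool_pos: [0.4793, 0.35, 0.0904]
tool_rot: [-3.128, -0.019, 0.273]
contact_force: [-0.4, 0.2, -4.7]
opening: 0.0495
grip_force: 43.5
```

Request:
{"api": "step_arm", "payload": {
  "targets": [
    {"travel":[0,0,-0.003],"angular":[0,0,0],"gripper":0.3},
    {"travel":[0,0,-0.005],"angular":[0,0,0],"gripper":0.3},
    {"travel":[0,0,-0.006],"angular":[0,0,0],"gripper":0.3},
    {"travel":[0,0,-0.006],"angular":[0,0,0],"gripper":0.3}
  ]
}}

```text
t: 5.55
tool_pos: [0.4793, 0.35, 0.0869]
tool_rot: [-3.128, -0.019, 0.273]
contact_force: [-0.5, 0.1, -3.2]
opening: 0.0498
grip_force: 43.6
```

Request:
{"api": "step_arm", "payload": {
  "targets": [
    {"travel":[0,0,-0.001],"angular":[0,0,0],"gripper":0.3},
    {"travel":[0,0,-0.0015],"angular":[0,0,0],"gripper":0.3},
    {"travel":[0,0,-0.0015],"angular":[0,0,0],"gripper":0.3}
  ]
}}

```text
t: 5.85
tool_pos: [0.4798, 0.35, 0.0867]
tool_rot: [-3.128, -0.019, 0.272]
contact_force: [0.6, -1.5, -0.2]
opening: 0.0494
grip_force: 44.0
```

Request:
{"api": "step_arm", "payload": {
  "targets": [
    {"travel":[0,0,0],"angular":[0,0,0],"gripper":1},
    {"travel":[0,0,0],"angular":[0,0,0],"gripper":1},
    {"travel":[0,0,0],"angular":[0,0,0],"gripper":1},
    {"travel":[0,0,0],"angular":[0,0,0],"gripper":1},
    {"travel":[0,0,0],"angular":[0,0,0],"gripper":1},
    {"travel":[0,0,0.02],"angular":[0,0,0],"gripper":1},
    {"travel":[0,0,0.06],"angular":[0,0,0],"gripper":1},
    {"travel":[0,0,0.12],"angular":[0,0,0],"gripper":1},
    {"travel":[0,0,0.18],"angular":[0,0,0],"gripper":1},
    {"travel":[0,0,0.22],"angular":[0,0,0],"gripper":1}
  ]
}}

```text
t: 6.85
tool_pos: [0.4801, 0.3505, 0.2221]
tool_rot: [-3.127, -0.019, 0.267]
contact_force: [0.1, 0.3, -0.4]
opening: 0.0854
grip_force: 0.0
```

```bash
cat > look.py <<'E'
import sys,cv2,numpy as np
from station import ctrl
# look.py name [tx0 tx1 ty0 ty1 sx0 sx1 sy0 sy1]
def look(name,t,s):
    o=[]
    for n,(x0,x1,y0,y1) in(("top",t),("scene",s)):
        i=ctrl.get_image(n)["img"][y0:y1,x0:x1,::-1];f=390/(x1-x0);o.append(cv2.resize(i,None,fx=f,fy=f,interpolation=cv2.INTER_CUBIC))
    h=max(i.shape[0] for i in o);c=np.zeros((h,800,3),np.uint8)
    for k,i in enumerate(o): c[:i.shape[0],410*k:410*k+i.shape[1]]=i
    cv2.imwrite(f"pics/{name}.png",c[:600]);q=ctrl.get_obs();print(q["t"],q["tool_pos"],q["tool_rot"],q["contact_force"],q["opening"])
v=list(map(int,sys.argv[2:]));look(sys.argv[1],v[:4],v[4:])
E
python3 look.py p4 110 310 100 300 350 500 80 230
```

```text
6.95 [0.48144563 0.35123347 0.22418217] [-3.12475643 -0.01934768  0.25964982] [0.06341348 0.52319369 0.23115501] 0.08545495384553732
```

View pics/p4.png

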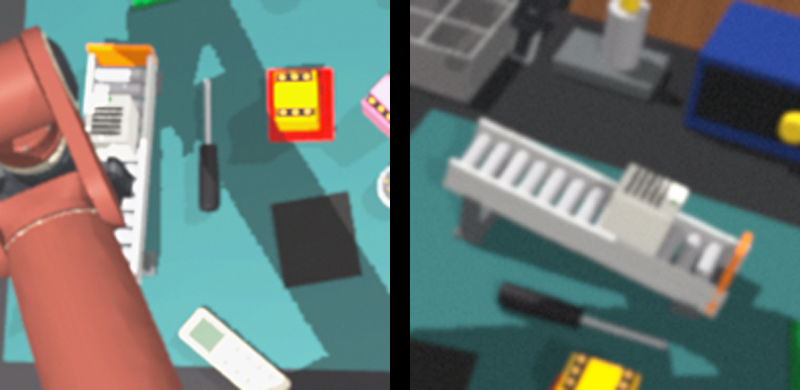

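White is running down to the stop. Next I'll park yellow on the mat.

Request:
{"api": "step_arm", "payload": {
  "targets": [
    {"travel":[0.03,-0.04,0],"angular":[0,-0.06,0.01],"gripper":1},
    {"travel":[0.07,-0.09,0],"angular":[0,-0.13,0.02],"gripper":1},
    {"travel":[0.12,-0.15,0],"angular":[0.005,-0.222,0.06],"gripper":1},
    {"travel":[0.17,-0.21,0],"angular":[0.005,-0.222,0.06],"gripper":1},
    {"travel":[0.22,-0.27,0],"angular":[0.005,-0.222,0.06],"gripper":1},
    {"travel":[0.26,-0.32,-0.02],"angular":[0.005,-0.222,0.06],"gripper":1},
    {"travel":[0.285,-0.35,-0.06],"angular":[0.005,-0.222,0.06],"gripper":1},
    {"travel":[0.297,-0.364,-0.1],"angular":[0.005,-0.222,0.06],"gripper":1},
    {"travel":[0.297,-0.364,-0.137],"angular":[0.005,-0.222,0.06],"gripper":1},
    {"travel":[0.297,-0.364,-0.137],"angular":[0.005,-0.222,0.06],"gripper":1}
  ]
}}

```text
t: 7.95
tool_pos: [0.6541, 0.1307, 0.1298]
tool_rot: [3.14, 0.091, -0.016]
contact_force: [-0.8, -0.6, -1.2]
opening: 0.0852
grip_force: 0.0
```

```bash
python3 look.py p5 130 330 100 300 330 500 110 280
python3 - <<'E'
from geo import *
from station import ctrl
from scipy.spatial.transform import Rotation as R
o=ctrl.get_obs();M=R.from_rotvec(o["tool_rot"]).as_matrix();print(M.round(3))
for s in(1,-1):print((proj("scene",np.array(o["tool_pos"])+M@[0,s*.0425,-.013])-[330,110])*390/170+[410,0])
E
```

```text
8.05 [0.65662689 0.13161284 0.134781  ] [-3.14013504 -0.09308206  0.0037749 ] [-0.58251924  0.21333987  0.64891269] 0.08545192669182443
[[ 0.998  0.059 -0.002]
 [ 0.059 -0.998  0.   ]
 [-0.002 -0.    -1.   ]]
[[620.53080582 236.53004243]]
[[648.00839708 179.82294081]]
```

View pics/p5.png

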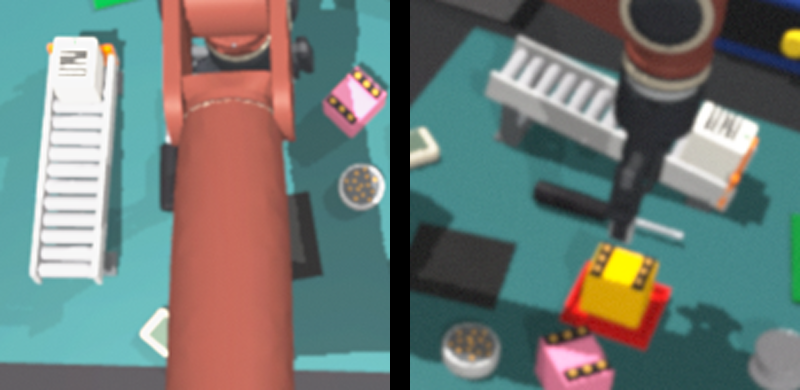

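White rests against the orange stop (76,70 in the left half). The finger tip is aligned over yellow, so I'll descend and grip.

Request:
{"api": "step_arm", "payload": {
  "targets": [
    {"travel":[0,0,-0.04],"angular":[0,0,0],"gripper":1},
    {"travel":[0,0,-0.09],"angular":[0,0,0],"gripper":1},
    {"travel":[0,0,-0.14],"angular":[0,0,0],"gripper":1},
    {"travel":[0,0,-0.18],"angular":[0,0,0],"gripper":1},
    {"travel":[0,0,-0.194],"angular":[0,0,0],"gripper":1},
    {"travel":[0,0,-0.194],"angular":[0,0,0],"gripper":1},
    {"travel":[0,0,-0.194],"angular":[0,0,0],"gripper":0.3},
    {"travel":[0,0,-0.194],"angular":[0,0,0],"gripper":0.3},
    {"travel":[0,0,-0.194],"angular":[0,0,0],"gripper":0.3},
    {"travel":[0,0,-0.194],"angular":[0,0,0],"gripper":0.3}
  ]
}}

```text
t: 9.05
tool_pos: [0.659, 0.1318, 0.0217]
tool_rot: [-3.14, -0.093, -0.005]
contact_force: [-0.1, -0.2, 6.9]
opening: 0.05
grip_force: 43.9
```

Request:
{"api": "step_arm", "payload": {
  "targets": [
    {"travel":[0,0,0.03],"angular":[0,0,0],"gripper":0.3},
    {"travel":[0,0,0.08],"angular":[0,0,0],"gripper":0.3},
    {"travel":[-0.02,0,0.12],"angular":[0,0,0.03],"gripper":0.3},
    {"travel":[-0.08,-0.01,0.13],"angular":[0,0,0.07],"gripper":0.3},
    {"travel":[-0.15,-0.02,0.13],"angular":[0,0,0.12],"gripper":0.3},
    {"travel":[-0.22,-0.03,0.13],"angular":[0,0,0.166],"gripper":0.3},
    {"travel":[-0.27,-0.04,0.12],"angular":[0,0,0.166],"gripper":0.3},
    {"travel":[-0.288,-0.043,0.1],"angular":[0,0,0.166],"gripper":0.3},
    {"travel":[-0.288,-0.043,0.06],"angular":[0,0,0.166],"gripper":0.3},
    {"travel":[-0.288,-0.043,0.03],"angular":[0,0,0.166],"gripper":0.3}
  ]
}}

```text
t: 10.05
tool_pos: [0.4832, 0.1056, 0.0365]
tool_rot: [3.127, 0.297, -0.002]
contact_force: [0.1, 0.2, -3.0]
opening: 0.0496
grip_force: 43.0
```

Request:
{"api": "step_arm", "payload": {
  "targets": [
    {"travel":[0,0,-0.012],"angular":[0,0,0],"gripper":0.3},
    {"travel":[0,0,-0.02],"angular":[0,0,0],"gripper":0.3},
    {"travel":[0,0,-0.024],"angular":[0,0,0],"gripper":0.3},
    {"travel":[0,0,-0.026],"angular":[0,0,0],"gripper":0.3},
    {"travel":[0,0,-0.026],"angular":[0,0,0],"gripper":0.3}
  ]
}}

```text
t: 10.55
tool_pos: [0.4851, 0.1058, 0.0223]
tool_rot: [-3.127, -0.297, -0.001]
contact_force: [1.4, 0.3, -3.7]
opening: 0.0494
grip_force: 42.9
```

Request:
{"api": "step_arm", "payload": {
  "targets": [
    {"travel":[0,0,-0.002],"angular":[0,0,0],"gripper":0.3},
    {"travel":[0,0,-0.004],"angular":[0,0,0],"gripper":0.3},
    {"travel":[0,0,-0.005],"angular":[0,0,0],"gripper":0.3},
    {"travel":[0,0,-0.005],"angular":[0,0,0],"gripper":0.3}
  ]
}}

```text
t: 10.95
tool_pos: [0.485, 0.1058, 0.0197]
tool_rot: [-3.127, -0.297, 0.0]
contact_force: [-3.5, -0.5, 4.8]
opening: 0.0492
grip_force: 43.9
```

Request:
{"api": "step_arm", "payload": {
  "targets": [
    {"travel":[0,0,0],"angular":[0,0,0],"gripper":1},
    {"travel":[0,0,0],"angular":[0,0,0],"gripper":1},
    {"travel":[0,0,0],"angular":[0,0,0],"gripper":1},
    {"travel":[0,0,0],"angular":[0,0,0],"gripper":1},
    {"travel":[0,0,0],"angular":[0,0,0],"gripper":1},
    {"travel":[0,0,0.03],"angular":[0,0,0],"gripper":1},
    {"travel":[0,0,0.09],"angular":[0,0,0],"gripper":1},
    {"travel":[0,0,0.15],"angular":[0,0,0],"gripper":1},
    {"travel":[0,0,0.2],"angular":[0,0,0],"gripper":1},
    {"travel":[0,0,0.22],"angular":[0,0,0],"gripper":1}
  ]
}}

```text
t: 11.95
tool_pos: [0.4865, 0.1059, 0.1544]
tool_rot: [3.127, 0.297, 0.009]
contact_force: [0.2, -0.1, 0.8]
opening: 0.0853
grip_force: 0.0
```

Request:
{"api": "step_arm", "payload": {
  "targets": [
    {"travel":[0,-0.05,0],"angular":[0,0,0.02],"gripper":1},
    {"travel":[0,-0.11,0],"angular":[0,0,0.05],"gripper":1},
    {"travel":[0,-0.18,0],"angular":[0,0,0.076],"gripper":1},
    {"travel":[0,-0.25,0],"angular":[0,0,0.076],"gripper":1},
    {"travel":[-0.007,-0.32,0],"angular":[0,0,0.076],"gripper":1},
    {"travel":[-0.007,-0.37,0],"angular":[0,0,0.076],"gripper":1},
    {"travel":[-0.007,-0.385,-0.02],"angular":[0,0,0.076],"gripper":1},
    {"travel":[-0.007,-0.385,-0.03],"angular":[0,0,0.076],"gripper":1},
    {"travel":[-0.007,-0.385,-0.03],"angular":[0,0,0.076],"gripper":1}
  ]
}}

```text
t: 12.85
tool_pos: [0.4789, -0.1238, 0.1299]
tool_rot: [-3.114, -0.391, 0.007]
contact_force: [0.8, 1.3, -0.2]
opening: 0.0855
grip_force: 0.0
```

```bash
python3 look.py p6 230 430 100 300 260 420 180 350
```

```text
12.95 [ 0.47994392 -0.12377538  0.13163339] [-3.11557364e+00 -3.92953922e-01  2.80955790e-03] [ 0.40517068 -0.08582062  0.59081109] 0.08542809340972461
```

View pics/p6.png

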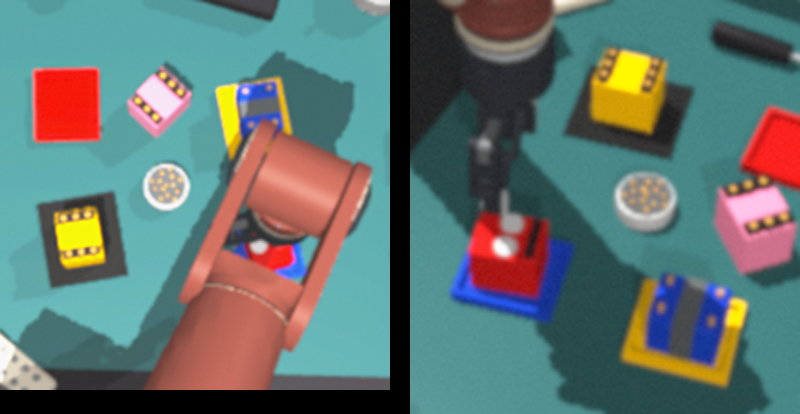

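Yellow stands flat on the mat, and the gripper is over red. Descending.

Request:
{"api": "step_arm", "payload": {
  "targets": [
    {"travel":[0,0,-0.04],"angular":[0,0,0],"gripper":1},
    {"travel":[0,0,-0.09],"angular":[0,0,0],"gripper":1},
    {"travel":[0,0,-0.14],"angular":[0,0,0],"gripper":1},
    {"travel":[0,0,-0.175],"angular":[0,0,0],"gripper":1},
    {"travel":[0,0,-0.189],"angular":[0,0,0],"gripper":1},
    {"travel":[0,0,-0.189],"angular":[0,0,0],"gripper":1},
    {"travel":[0,0,-0.189],"angular":[0,0,0],"gripper":0.3},
    {"travel":[0,0,-0.189],"angular":[0,0,0],"gripper":0.3},
    {"travel":[0,0,-0.189],"angular":[0,0,0],"gripper":0.3},
    {"travel":[0,0,-0.189],"angular":[0,0,0],"gripper":0.3}
  ]
}}

```text
t: 13.95
tool_pos: [0.4819, -0.126, 0.0212]
tool_rot: [3.115, 0.39, 0.004]
contact_force: [0.2, 0.2, 6.0]
opening: 0.0495
grip_force: 43.0
```

Request:
{"api": "step_arm", "payload": {
  "targets": [
    {"travel":[0,0,0.03],"angular":[0,0,0],"gripper":0.3},
    {"travel":[0,0,0.09],"angular":[0,0,0],"gripper":0.3},
    {"travel":[0,0,0.15],"angular":[0,0,0],"gripper":0.3},
    {"travel":[0.02,0.03,0.18],"angular":[0,0,-0.04],"gripper":0.3},
    {"travel":[0.06,0.09,0.18],"angular":[0,0,-0.09],"gripper":0.3},
    {"travel":[0.11,0.16,0.18],"angular":[0,0,-0.14],"gripper":0.3},
    {"travel":[0.16,0.23,0.18],"angular":[0,0,-0.19],"gripper":0.3},
    {"travel":[0.21,0.3,0.18],"angular":[0,0,-0.23],"gripper":0.3},
    {"travel":[0.26,0.37,0.18],"angular":[0,0,-0.26],"gripper":0.3},
    {"travel":[0.295,0.426,0.17],"angular":[0,0,-0.26],"gripper":0.3}
  ]
}}

```text
t: 14.95
tool_pos: [0.658, 0.1323, 0.1205]
tool_rot: [-3.141, -0.071, 0.001]
contact_force: [0.8, -0.6, -4.1]
opening: 0.0496
grip_force: 43.3
```

Request:
{"api": "step_arm", "payload": {
  "targets": [
    {"travel":[0,0,-0.03],"angular":[0,0,0],"gripper":0.3},
    {"travel":[0,0,-0.08],"angular":[0,0,0],"gripper":0.3},
    {"travel":[0,0,-0.12],"angular":[0,0,0],"gripper":0.3},
    {"travel":[0,0,-0.14],"angular":[0,0,0],"gripper":0.3},
    {"travel":[0,0,-0.155],"angular":[0,0,0],"gripper":0.3},
    {"travel":[0,0,-0.162],"angular":[0,0,0],"gripper":0.3},
    {"travel":[0,0,-0.165],"angular":[0,0,0],"gripper":0.3},
    {"travel":[0,0,-0.165],"angular":[0,0,0],"gripper":0.3}
  ]
}}

```text
t: 15.75
tool_pos: [0.6581, 0.1303, 0.0233]
tool_rot: [-3.141, -0.07, -0.002]
contact_force: [0.0, 0.1, -5.0]
opening: 0.0498
grip_force: 43.7
```

Request:
{"api": "step_arm", "payload": {
  "targets": [
    {"travel":[0,0,-0.002],"angular":[0,0,0],"gripper":0.3},
    {"travel":[0,0,-0.004],"angular":[0,0,0],"gripper":0.3},
    {"travel":[0,0,-0.005],"angular":[0,0,0],"gripper":0.3},
    {"travel":[0,0,-0.005],"angular":[0,0,0],"gripper":0.3}
  ]
}}

```text
t: 16.15
tool_pos: [0.6583, 0.1304, 0.0213]
tool_rot: [-3.141, -0.071, -0.002]
contact_force: [-3.9, -1.0, 5.4]
opening: 0.0496
grip_force: 44.5
```

Request:
{"api": "step_arm", "payload": {
  "targets": [
    {"travel":[0,0,0],"angular":[0,0,0],"gripper":1},
    {"travel":[0,0,0],"angular":[0,0,0],"gripper":1},
    {"travel":[0,0,0],"angular":[0,0,0],"gripper":1},
    {"travel":[0,0,0],"angular":[0,0,0],"gripper":1},
    {"travel":[0,0,0],"angular":[0,0,0],"gripper":1},
    {"travel":[0,0,0.03],"angular":[0,0,0],"gripper":1},
    {"travel":[0,0,0.09],"angular":[0,0,0],"gripper":1},
    {"travel":[0,0,0.15],"angular":[0,0,0],"gripper":1},
    {"travel":[0,0,0.2],"angular":[0,0,0],"gripper":1},
    {"travel":[0,0,0.22],"angular":[0,0,0],"gripper":1}
  ]
}}

```text
t: 17.15
tool_pos: [0.6598, 0.1306, 0.1574]
tool_rot: [-3.14, -0.071, -0.013]
contact_force: [0.8, 0.5, 0.3]
opening: 0.0855
grip_force: 0.0
```

Request:
{"api": "step_arm", "payload": {
  "targets": [
    {"travel":[0,-0.05,0],"angular":[0,0,0.05],"gripper":1},
    {"travel":[0,-0.11,0],"angular":[0,0,0.1],"gripper":1},
    {"travel":[0,-0.18,0],"angular":[0,0,0.15],"gripper":1},
    {"travel":[-0.01,-0.25,0],"angular":[0,0,0.21],"gripper":1},
    {"travel":[-0.015,-0.32,0],"angular":[0,0,0.21],"gripper":1},
    {"travel":[-0.015,-0.38,0],"angular":[0,0,0.21],"gripper":1},
    {"travel":[-0.015,-0.404,-0.01],"angular":[0,0,0.21],"gripper":1},
    {"travel":[-0.015,-0.404,-0.03],"angular":[0,0,0.21],"gripper":1},
    {"travel":[-0.015,-0.404,-0.03],"angular":[0,0,0.21],"gripper":1}
  ]
}}

```text
t: 18.05
tool_pos: [0.6466, -0.1107, 0.1299]
tool_rot: [-3.121, -0.329, 0.008]
contact_force: [-0.0, 0.6, -0.3]
opening: 0.0855
grip_force: 0.0
```

```bash
python3 look.py p7 230 430 100 300 270 450 190 340
```

```text
18.15 [ 0.6476556  -0.11019142  0.13171822] [-3.12250354 -0.33173867  0.004225  ] [-0.37451607  0.36263494  0.52843372] 0.08508960125325937
```

View pics/p7.png

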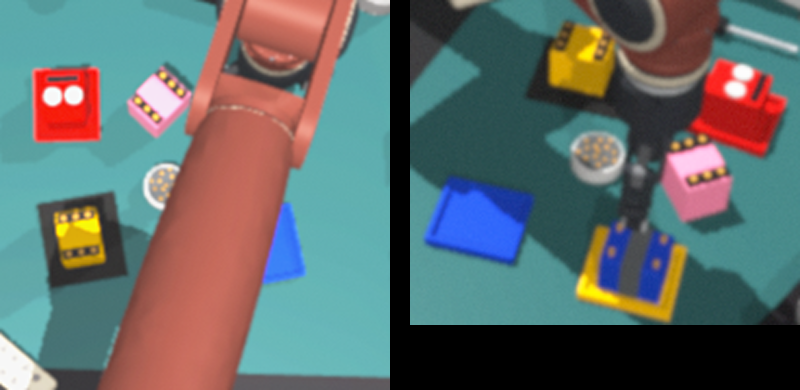

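Red stands in the red tray, and the gripper is lined up over blue. Descending.

Request:
{"api": "step_arm", "payload": {
  "targets": [
    {"travel":[0,0,-0.04],"angular":[0,0,0],"gripper":1},
    {"travel":[0,0,-0.09],"angular":[0,0,0],"gripper":1},
    {"travel":[0,0,-0.14],"angular":[0,0,0],"gripper":1},
    {"travel":[0,0,-0.175],"angular":[0,0,0],"gripper":1},
    {"travel":[0,0,-0.19],"angular":[0,0,0],"gripper":1},
    {"travel":[0,0,-0.19],"angular":[0,0,0],"gripper":1},
    {"travel":[0,0,-0.19],"angular":[0,0,0],"gripper":0.3},
    {"travel":[0,0,-0.19],"angular":[0,0,0],"gripper":0.3},
    {"travel":[0,0,-0.19],"angular":[0,0,0],"gripper":0.3},
    {"travel":[0,0,-0.19],"angular":[0,0,0],"gripper":0.3}
  ]
}}

```text
t: 19.15
tool_pos: [0.65, -0.1126, 0.0215]
tool_rot: [3.123, 0.329, 0.005]
contact_force: [-0.1, -0.1, 5.8]
opening: 0.0494
grip_force: 44.4
```

Request:
{"api": "step_arm", "payload": {
  "targets": [
    {"travel":[0,0,0.03],"angular":[0,0,0],"gripper":0.3},
    {"travel":[0,0,0.08],"angular":[0,0,0],"gripper":0.3},
    {"travel":[-0.02,0,0.12],"angular":[0,0,0.023],"gripper":0.3},
    {"travel":[-0.08,-0.01,0.13],"angular":[0,0,0.023],"gripper":0.3},
    {"travel":[-0.15,-0.02,0.13],"angular":[0,0,0.023],"gripper":0.3},
    {"travel":[-0.22,-0.025,0.13],"angular":[0,0,0.023],"gripper":0.3},
    {"travel":[-0.265,-0.025,0.12],"angular":[0,0,0.023],"gripper":0.3},
    {"travel":[-0.278,-0.025,0.1],"angular":[0,0,0.023],"gripper":0.3},
    {"travel":[-0.278,-0.025,0.06],"angular":[0,0,0.023],"gripper":0.3},
    {"travel":[-0.278,-0.025,0.04],"angular":[0,0,0.023],"gripper":0.3}
  ]
}}

```text
t: 20.15
tool_pos: [0.4801, -0.1264, 0.0413]
tool_rot: [-3.119, -0.357, 0.004]
contact_force: [-0.3, -0.0, -4.1]
opening: 0.0493
grip_force: 43.2
```

Request:
{"api": "step_arm", "payload": {
  "targets": [
    {"travel":[0,0,-0.012],"angular":[0,0,0],"gripper":0.3},
    {"travel":[0,0,-0.023],"angular":[0,0,0],"gripper":0.3},
    {"travel":[0,0,-0.031],"angular":[0,0,0],"gripper":0.3},
    {"travel":[0,0,-0.036],"angular":[0,0,0],"gripper":0.3},
    {"travel":[0,0,-0.038],"angular":[0,0,0],"gripper":0.3},
    {"travel":[0,0,-0.04],"angular":[0,0,0],"gripper":0.3},
    {"travel":[0,0,-0.04],"angular":[0,0,0],"gripper":0.3}
  ]
}}

```text
t: 20.85
tool_pos: [0.4825, -0.1273, 0.0216]
tool_rot: [3.121, 0.358, 0.0]
contact_force: [-5.6, 3.3, 9.4]
opening: 0.0496
grip_force: 44.7
```

Request:
{"api": "step_arm", "payload": {
  "targets": [
    {"travel":[0,0,0],"angular":[0,0,0],"gripper":1},
    {"travel":[0,0,0],"angular":[0,0,0],"gripper":1},
    {"travel":[0,0,0],"angular":[0,0,0],"gripper":1},
    {"travel":[0,0,0],"angular":[0,0,0],"gripper":1},
    {"travel":[0,0,0],"angular":[0,0,0],"gripper":1},
    {"travel":[0,0,0.03],"angular":[0,0,0],"gripper":1},
    {"travel":[0,0,0.09],"angular":[0,0,0],"gripper":1},
    {"travel":[0,0,0.15],"angular":[0,0,0],"gripper":1},
    {"travel":[0,0,0.2],"angular":[0,0,0],"gripper":1},
    {"travel":[0,0,0.22],"angular":[0,0,0],"gripper":1}
  ]
}}

```text
t: 21.85
tool_pos: [0.4833, -0.1278, 0.155]
tool_rot: [3.118, 0.357, 0.008]
contact_force: [0.6, -0.1, 0.2]
opening: 0.0852
grip_force: 0.0
```

Request:
{"api": "step_arm", "payload": {
  "targets": [
    {"travel":[0,0.05,0],"angular":[0,0,-0.02],"gripper":1},
    {"travel":[0,0.11,0],"angular":[0,0,-0.048],"gripper":1},
    {"travel":[0,0.18,0],"angular":[0,0,-0.048],"gripper":1},
    {"travel":[0.005,0.25,0],"angular":[0,0,-0.048],"gripper":1},
    {"travel":[0.005,0.32,0],"angular":[0,0,-0.048],"gripper":1},
    {"travel":[0.005,0.37,0],"angular":[0,0,-0.048],"gripper":1},
    {"travel":[0.005,0.388,-0.01],"angular":[0,0,-0.048],"gripper":1},
    {"travel":[0.005,0.388,-0.03],"angular":[0,0,-0.048],"gripper":1},
    {"travel":[0.005,0.388,-0.03],"angular":[0,0,-0.048],"gripper":1}
  ]
}}

```text
t: 22.75
tool_pos: [0.4827, 0.1049, 0.1299]
tool_rot: [3.127, 0.298, -0.009]
contact_force: [-0.7, 0.3, -0.1]
opening: 0.0853
grip_force: 0.0
```

```bash
python3 look.py p8 230 430 100 300 270 450 190 340
```

```text
22.85 [0.48388322 0.1044716  0.13182846] [ 3.12737964  0.29583604 -0.00445671] [0.21964622 0.05809109 0.17376993] 0.0852284498251318
```

View pics/p8.png

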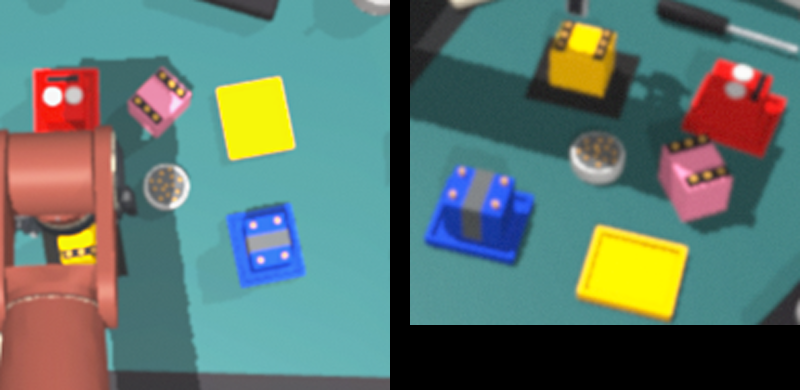

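Blue sits centred in the blue tray, and the yellow tray is empty. Next I'll fetch yellow from the mat.

Request:
{"api": "step_arm", "payload": {
  "targets": [
    {"travel":[0,0,-0.04],"angular":[0,0,0],"gripper":1},
    {"travel":[0,0,-0.09],"angular":[0,0,0],"gripper":1},
    {"travel":[0,0,-0.14],"angular":[0,0,0],"gripper":1},
    {"travel":[0,0,-0.178],"angular":[0,0,0],"gripper":1},
    {"travel":[0,0,-0.193],"angular":[0,0,0],"gripper":1},
    {"travel":[0,0,-0.193],"angular":[0,0,0],"gripper":1},
    {"travel":[0,0,-0.193],"angular":[0,0,0],"gripper":0.3},
    {"travel":[0,0,-0.193],"angular":[0,0,0],"gripper":0.3},
    {"travel":[0,0,-0.193],"angular":[0,0,0],"gripper":0.3},
    {"travel":[0,0,-0.193],"angular":[0,0,0],"gripper":0.3}
  ]
}}

```text
t: 23.85
tool_pos: [0.486, 0.1059, 0.0192]
tool_rot: [-3.127, -0.298, -0.005]
contact_force: [-0.1, -0.1, 5.8]
opening: 0.0491
grip_force: 43.2
```

Request:
{"api": "step_arm", "payload": {
  "targets": [
    {"travel":[0,0,0.03],"angular":[0,0,0],"gripper":0.3},
    {"travel":[0,0,0.09],"angular":[0,0,0],"gripper":0.3},
    {"travel":[0,0,0.15],"angular":[0,0,0],"gripper":0.3},
    {"travel":[0.02,-0.03,0.18],"angular":[0,0,0.025],"gripper":0.3},
    {"travel":[0.06,-0.08,0.18],"angular":[0,0,0.025],"gripper":0.3},
    {"travel":[0.11,-0.15,0.18],"angular":[0,0,0.025],"gripper":0.3},
    {"travel":[0.16,-0.22,0.18],"angular":[0,0,0.025],"gripper":0.3},
    {"travel":[0.21,-0.28,0.18],"angular":[0,0,0.025],"gripper":0.3},
    {"travel":[0.25,-0.33,0.18],"angular":[0,0,0.025],"gripper":0.3},
    {"travel":[0.27,-0.36,0.17],"angular":[0,0,0.025],"gripper":0.3}
  ]
}}

```text
t: 24.85
tool_pos: [0.6481, -0.113, 0.1193]
tool_rot: [3.124, 0.326, 0.001]
contact_force: [-0.6, 0.6, -3.1]
opening: 0.0491
grip_force: 42.8
```

Request:
{"api": "step_arm", "payload": {
  "targets": [
    {"travel":[0,0,-0.03],"angular":[0,0,0],"gripper":0.3},
    {"travel":[0,0,-0.08],"angular":[0,0,0],"gripper":0.3},
    {"travel":[0,0,-0.12],"angular":[0,0,0],"gripper":0.3},
    {"travel":[0,0,-0.14],"angular":[0,0,0],"gripper":0.3},
    {"travel":[0,0,-0.153],"angular":[0,0,0],"gripper":0.3},
    {"travel":[0,0,-0.16],"angular":[0,0,0],"gripper":0.3},
    {"travel":[0,0,-0.163],"angular":[0,0,0],"gripper":0.3},
    {"travel":[0,0,-0.163],"angular":[0,0,0],"gripper":0.3}
  ]
}}

```text
t: 25.65
tool_pos: [0.6472, -0.1103, 0.0226]
tool_rot: [3.124, 0.329, 0.002]
contact_force: [-0.5, 0.4, -3.0]
opening: 0.0495
grip_force: 42.8
```

Request:
{"api": "step_arm", "payload": {
  "targets": [
    {"travel":[0,0,-0.002],"angular":[0,0,0],"gripper":0.3},
    {"travel":[0,0,-0.003],"angular":[0,0,0],"gripper":0.3},
    {"travel":[0,0,-0.004],"angular":[0,0,0],"gripper":0.3},
    {"travel":[0,0,-0.004],"angular":[0,0,0],"gripper":0.3}
  ]
}}

```text
t: 26.05
tool_pos: [0.6474, -0.1105, 0.0212]
tool_rot: [3.124, 0.329, 0.002]
contact_force: [-2.9, 0.4, 5.1]
opening: 0.0498
grip_force: 43.8
```

Contact with the tray floor. Release, rise, and move clear to the -y side.

Request:
{"api": "step_arm", "payload": {
  "targets": [
    {"travel":[0,0,0],"angular":[0,0,0],"gripper":1},
    {"travel":[0,0,0],"angular":[0,0,0],"gripper":1},
    {"travel":[0,0,0],"angular":[0,0,0],"gripper":1},
    {"travel":[0,0,0],"angular":[0,0,0],"gripper":1},
    {"travel":[0,0,0],"angular":[0,0,0],"gripper":1},
    {"travel":[0,0,0.03],"angular":[0,0,0],"gripper":1},
    {"travel":[0,0,0.09],"angular":[0,0,0],"gripper":1},
    {"travel":[0,0,0.15],"angular":[0,0,0],"gripper":1},
    {"travel":[0,0,0.22],"angular":[0,0,0],"gripper":1},
    {"travel":[0,0,0.28],"angular":[0,0,0],"gripper":1}
  ]
}}

```text
t: 27.05
tool_pos: [0.647, -0.1104, 0.1913]
tool_rot: [3.123, 0.329, 0.004]
contact_force: [0.9, -0.1, -0.0]
opening: 0.0855
grip_force: 0.0
```

Request:
{"api": "step_arm", "payload": {
  "targets": [
    {"travel":[-0.05,-0.05,0.03],"angular":[0,0,0],"gripper":1},
    {"travel":[-0.09,-0.11,0.03],"angular":[0,0,0],"gripper":1},
    {"travel":[-0.13,-0.17,0.03],"angular":[0,0,0],"gripper":1},
    {"travel":[-0.17,-0.23,0.03],"angular":[0,0,0],"gripper":1},
    {"travel":[-0.21,-0.29,0.03],"angular":[0,0,0],"gripper":1},
    {"travel":[-0.25,-0.35,0.03],"angular":[0,0,0],"gripper":1},
    {"travel":[-0.29,-0.41,0.03],"angular":[0,0,0],"gripper":1},
    {"travel":[-0.33,-0.47,0.03],"angular":[0,0,0],"gripper":1},
    {"travel":[-0.37,-0.53,0.03],"angular":[0,0,0],"gripper":1},
    {"travel":[-0.37,-0.53,0.03],"angular":[0,0,0],"gripper":1}
  ]
}}

```text
t: 28.05
tool_pos: [0.4219, -0.4321, 0.2069]
tool_rot: [3.122, 0.32, -0.001]
contact_force: [0.8, 0.0, -0.1]
opening: 0.0853
grip_force: 0.0
```

```bash
python3 look.py p9 130 400 110 300 260 490 120 340
```

```text
28.15 [ 0.42414536 -0.42897435  0.20648607] [3.12388222e+00 3.25955345e-01 1.04551152e-03] [-0.15226536 -0.2946289  -0.80988114] 0.08515464613903242
```

View pics/p9.png

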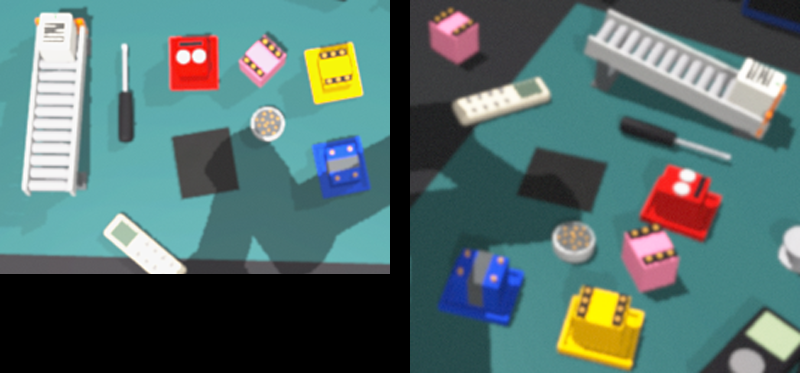

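White is at the stop, and red, yellow and blue each stand in the tray of their own colour (left half 193,62; 335,72; 342,167). The mat is empty and the tin (268,124) has not moved. Handing in.

```bash
python3 -c "
from station import ctrl
print(ctrl.finish_job())"
```

```text
the job is handed in; nothing more can be done
None
```

The job is handed in at about 28 s: the last pictures show white at the lane stop, red, yellow and blue each standing flat in the tray of their own colour, and the screw tin undisturbed.

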